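# Sweep loose caps into the bench tray

### The job

Clear the bench: with the outside of your fingers, sweep the three loose black caps lying on it into the three-sided metal tray through its open side, until each cap lies flat and wholly inside the tray. Only slide them along the bench, never pick one up, and leave the two capped vials among them, and the other things standing about, undisturbed.

Things in the scene. Friction and masses are not known exactly. Their poses are not given: they have to be found in the camera images.
- tray: steel tray fixed to the bench, 104 mm (its x) by 238 mm (its y) outside. Walls 4 mm thick, 25 mm high on the +x, +y and -y sides; the -x side is the open mouth. Floor level with the bench, no step. Origin: floor centre at bench height: mouth at x = -52 mm, inner faces of the walls at x = +48 and y = +-115 mm. Caps and vials start in front of the mouth in a ragged row along y, 50 mm or more apart.
- cap_a: loose black screw cap lying flat on the bench, a solid ribbed disc 30 mm across and 14 mm high, about 15 g, slides easily. Identical to the other two loose caps. Origin: centre of its underside.
- cap_b: loose black screw cap lying flat on the bench, a solid ribbed disc 30 mm across and 14 mm high, about 15 g, slides easily. Identical to the other two loose caps. Origin: centre of its underside.
- cap_c: loose black screw cap lying flat on the bench, a solid ribbed disc 30 mm across and 14 mm high, about 15 g, slides easily. Identical to the other two loose caps. Origin: centre of its underside.
- vial_a: bystander: amber vial 28 mm across standing on the bench with the same black cap (30 mm across) screwed on, 47 mm high in all. Stands among the loose caps; origin: centre of its underside.
- vial_b: bystander: amber vial 28 mm across standing on the bench with the same black cap (30 mm across) screwed on, 47 mm high in all. Stands among the loose caps; origin: centre of its underside.
- beaker: bystander: glass beaker 72 mm across, 90 mm high, far to the robot's left. Origin: centre of its underside.
- wash_bottle: bystander: white wash bottle 64 mm across, about 190 mm high with its spout, far to the robot's right. Origin: centre of its underside.
- jar: bystander: glass jar with white lid 66 mm across, 85 mm high, to the robot's right. Origin: centre of its underside.
- petri: bystander: closed flat whitish plastic dish 93 mm across, 17 mm high, to the robot's left. Origin: centre of its underside.

How it is judged:
By the outcome, as a careful person would: the job done as asked, in the order asked, and still so for the second after the job is handed in, with the robot touching nothing.
It also fails if it takes over 53 s, if anything falls off the work surface, if the arm or the gripper's body presses on something with over 40 N, if the wrist force passes 120 N, or if a joint passes its speed limit or range.

### The arm

A 6-joint arm with a two-finger parallel gripper is mounted at the origin on the work surface. World frame = base frame: x ahead of the robot, y to its left, z up, the work surface at z = 0. Lengths are in m, angles in rad, forces in N, time in s.
With the tool pointing down it reaches from about 0.35 to 0.775 m from the base axis. Payload 7.3 kg.
Tool frame: the origin (TCP) lies between the finger pads; the fingertips stand 17 mm ahead of it and the grasp point (between the pads) lies 2 mm behind it; z points along the fingers, y is the direction in which the jaws open and shut (so a half turn about z gives the same grasp; the last joint's range is limited). The gripper opens to 92 mm and grips with 3 to 60 N. Pads are 19 mm wide; open, the fingers measure 130 mm over their backs; the gripper's body (75 mm by 190 mm) begins 47 mm behind the grasp point.
Start: joints at [0.995, 0.342, 1.524, -0, 1.275, -0.146], TCP at [0.219, 0.477, 0.209] pointing down, gripper open.
Joint ranges: [-2.53, 2.53], [-0.77, 2.02], [0.04, 2.7], [-1, 4.14], [0.28, 2.66], [-3.11, 3.11]. Speed limits (rad/s): [2.57, 2.57, 3.14, 3.14, 3.14, 3.14].

### API

Orientations are given as a unit quaternion [x, y, z, w].
In Python, from cell import robot, cams gives the robot as it stands.
- The arm moves only by the tool drive_tool, never from a script. Its argument "deltas" is a list of rows, each a list of 7 numbers: the shift along the tool's x, y, z in cm, then the turn, a rotation vector about the tool's x, y, z in rad, then the finger opening in cm, from 0 to 9.18. A call has 1 to 8 rows; each row shifts and turns the pose as measured when the row begins, along the tool's axes as they then stand; what a row does not reach is not made up. A row lasts 1/10 s, in which the tool goes at most 50 mm and 8.59 degrees, less where a joint would pass 70% of its speed; a pose out of reach is approached as far as the arm can. A call is refused whole if a number of a shift passes 5 or a number of a turn 0.15, either way. A call with a gripper value outside its range is refused whole. The fingers move at their own pace and stop on an object; "grip_force" is the grip in N (left out, the last holds). Time passes only in rows, so rows that do not move let the fingers close. It gives the time, the measured TCP pose, the force and the opening at its end, in the units of the state.
- robot.sense(): the state, without advancing time (a new reading comes with each control period).
- cams.get_image(name): name is "scene" or "top"; returns a dict with "image" (420x560x3 uint8, red, green, blue), "range_z" (420x560 float32, m along the optical axis (not along the pixel's ray), 0 where there is no reading), "fovy" (degrees; the focal length in pixels is half the picture's height over the tangent of half this angle, whatever the lens; pixels are square), "cx", "cy" (the principal point, pixels), "rvec" (rotation vector, rad) and "tvec" (3), from world to camera coordinates, as OpenCV has them. Camera axes: x right, y down, z forward; pixel columns grow to the right and rows downward; lengths in m; the calibration is good to about 2 mm. A picture is of the moment at which its call begins.
- robot.finish_job(): hands the job in, once; it reports no verdict.
The state is a dict: "time": time; "joint_positions": joint angles; "qd": joint speeds; "tau": joint torques, N m; "tool_pos": TCP position; "tcp_rot": TCP orientation; "wrist_force": force on the tool from outside, world axes, zero at the start; "ft_torque": the same for the moment, N m; "width": opening from 0.0 (shut) to 1.0 (fully open).
Only numpy, scipy, OpenCV 4.12 (cv2) and the standard library are available. Lean on these libraries where they do the work, as an engineer would, in place of code of your own. Each camera call takes 0.05 s, during which the arm holds its last target.

## Working session

There is one attempt and no reset: what is moved stays moved. The work goes in short steps, Python scripts to look and compute and a tool call to move; the robot and the scene stay as the last step left them, time stands still between calls to the robot, and variables do not carry over. Pictures are saved under pics/ and viewed, and the job is handed in when it is done.

Besides the shell and the picture viewer there is one more tool, called after "Call:" as name([rows], argument=value, ...), one row to a line, values as JSON. drive_tool: Moves the arm, as the interface text tells. Its arguments: {"type":"object","properties":{"deltas":{"type":"array"},"grip_force":{"type":"number"}},"required":["deltas"]}

```bash
mkdir -p pics; ls; python3 - <<'E'
from cell import robot,cams
import cv2,numpy as np
for n in ["scene","top"]:
    d=cams.get_image(n); cv2.imwrite(f"pics/{n}0.png",d["image"][:,:,::-1])
    np.savez(f"{n}0.npz",**d)
    R=cv2.Rodrigues(np.array(d["rvec"]))[0]; print(n,d["fovy"],d["cx"],d["cy"],"cam",-R.T@np.array(d["tvec"]),R.round(3).tolist(), [k for k in d])
s=robot.sense();print(s)
E
```

```text
pics
scene 46.06473392723269 279.0574109121737 206.83517970017982 cam [ 1.13700534 -0.91264957  0.71739905] [[0.83, 0.557, -0.025], [0.273, -0.445, -0.853], [-0.486, 0.701, -0.521]] ['image', 'range_z', 'fovy', 'cx', 'cy', 'rvec', 'tvec']
top 46.31622741902921 284.7601133315145 209.33115746855452 cam [ 0.23716947 -0.01829381  1.46448441] [[0.068, -0.998, -0.0], [-0.977, -0.066, -0.204], [0.203, 0.014, -0.979]] ['image', 'range_z', 'fovy', 'cx', 'cy', 'rvec', 'tvec']
{'time': 0.1, 'joint_positions': array([ 9.94931863e-01,  3.42664380e-01,  1.52491571e+00,  6.78533680e-06,
        1.27539798e+00, -1.45977194e-01]), 'qd': array([ 0.00107503, -0.00175889, -0.00468813, -0.0005412 , -0.00096392,
        0.0005626 ]), 'tau': array([ 1.84435332e-03, -4.32005274e+01, -2.44695318e+01,  7.19766947e-02,
        5.24856162e-02, -8.39102790e-05]), 'tool_pos': array([0.21855888, 0.47692132, 0.20841061]), 'tcp_rot': array([ 2.13293276e-01,  9.76987972e-01, -6.46935713e-04, -2.47657303e-04]), 'wrist_force': array([-0.19579571, -0.76940824, -0.02251239]), 'ft_torque': array([-0.01467277,  0.03321492, -0.0095861 ]), 'width': 1.0027751817031403}
```

View pics/top0.png

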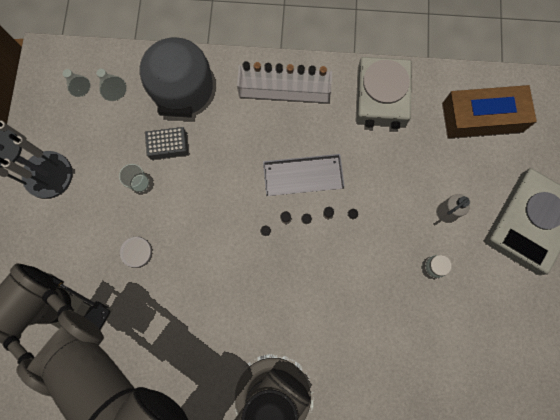

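View pics/scene0.png

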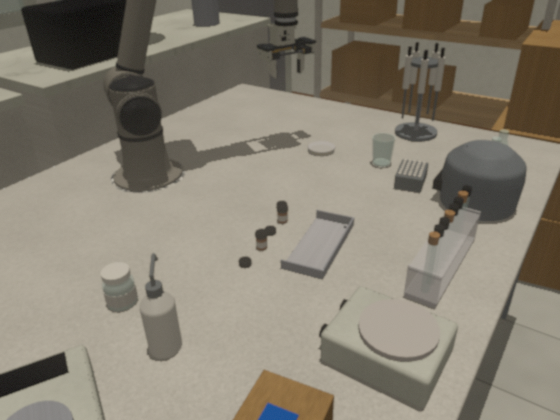

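The top view shows five dark discs at (266,230), (286,217), (306,218), (328,212) and (353,214), with the tray at about (303,176). The scene view shows two of them standing as vials, at (282,210) and (261,238).

```bash
cat > h.py <<'E'
import numpy as np,cv2
def cam(d):
    f=210/np.tan(np.radians(float(d["fovy"]))/2)
    R=cv2.Rodrigues(np.array(d["rvec"],float))[0]; t=np.array(d["tvec"],float).ravel()
    return f,float(d["cx"]),float(d["cy"]),R,t
def ray(d,u,v,z):
    f,cx,cy,R,t=cam(d); c=-R.T@t
    w=R.T@np.array([(u-cx)/f,(v-cy)/f,1]); return c+w*(z-c[2])/w[2]
def proj(d,p):
    f,cx,cy,R,t=cam(d); q=R@np.array(p)+t; return f*q[0]/q[2]+cx,f*q[1]/q[2]+cy
def blobs(d,box,th=60):
    g=d["image"].max(axis=2); u0,v0,u1,v1=box
    m=np.zeros(g.shape,np.uint8); m[v0:v1,u0:u1]=(g[v0:v1,u0:u1]<th)
    n,l,s,c=cv2.connectedComponentsWithStats(m)
    return [(c[i],s[i]) for i in range(1,n) if s[i][4]>15]
E
python3 - <<'E'
from h import *
d=np.load("top0.npz"); s=np.load("scene0.npz")
g=cv2.resize(d["image"][140:250,230:390],None,fx=5,fy=5,interpolation=cv2.INTER_CUBIC);cv2.imwrite("pics/topz.png",g[:,:,::-1])
g=cv2.resize(s["image"][180:290,220:370],None,fx=5,fy=5,interpolation=cv2.INTER_CUBIC);cv2.imwrite("pics/scz.png",g[:,:,::-1])
for c,st in blobs(d,(240,195,380,245)):
    print(c.round(1),st, "z14",ray(d,*c,.014).round(4),"z47",ray(d,*c,.047).round(4), "rz",d["range_z"][int(c[1]+.5),int(c[0]+.5)])
    for z in(.014,.047):
        p=ray(d,*c,z);print("   scene at",np.round(proj(s,p),1))
E
```

```text
[328.3 212.2] [324 207  10  12  88] z14 [ 0.5387 -0.1288  0.014 ] z47 [ 0.5318 -0.1263  0.047 ] rz 1.4480058
   scene at [261.6 242.8]
   scene at [259.3 230.3]
[352.5 213.3] [348 209  10  10  75] z14 [ 0.5401 -0.2017  0.014 ] z47 [ 0.5332 -0.1976  0.047 ] rz 1.4773569
   scene at [243.9 258.4]
   scene at [241.8 245.2]
[285.5 216.7] [281 212  10  11  85] z14 [ 0.516  -0.0008  0.014 ] z47 [ 0.5096 -0.0012  0.047 ] rz 1.4463171
   scene at [282.7 216.2]
   scene at [280.4 205. ]
[306.2 218.4] [302 214  10  10  73] z14 [ 0.5152 -0.0634  0.014 ] z47 [ 0.5089 -0.0623  0.047 ] rz 1.4752549
   scene at [269.  227.3]
   scene at [266.7 215.5]
[265.4 230.2] [261 226  10  10  74] z14 [0.471  0.0564 0.014 ] z47 [0.4657 0.0547 0.047 ] rz 1.4669468
   scene at [280.6 202.2]
   scene at [278.4 191.6]
```

View pics/topz.png

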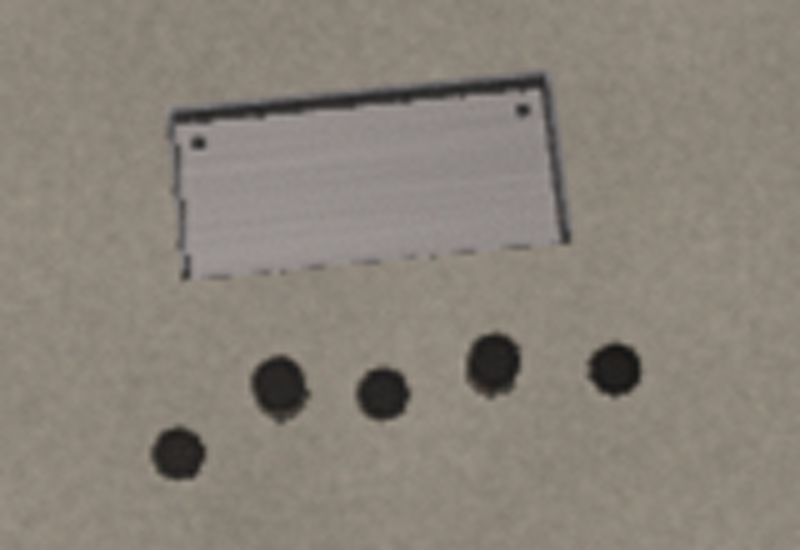

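View pics/scz.png

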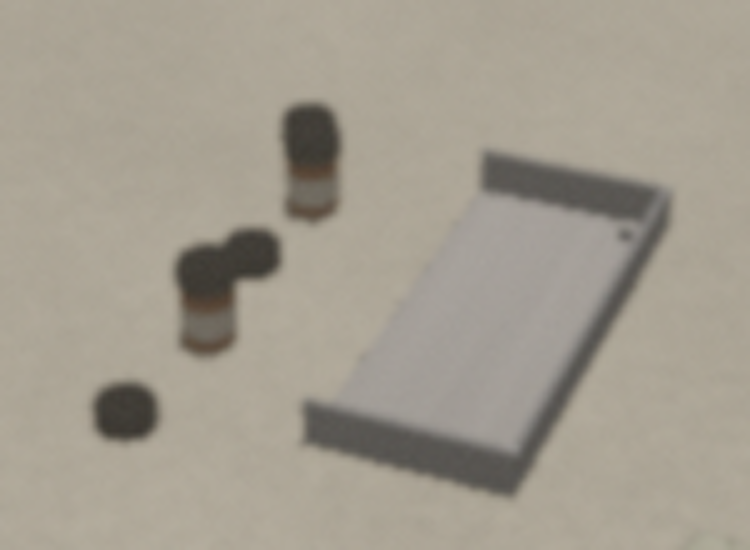

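```bash
cat > w.py <<'E'
from h import *
d=np.load("top0.npz")
o=lambda u,v:(230+(u-2)/5,140+(v-2)/5)
P={}
for n,(u,v),z in [("mL",(186,278),0),("mR",(565,243),0),("bL",(172,110),.025),("bR",(547,74),.025)]:
    P[n]=ray(d,*o(u,v),z)[:2]; print(n,P[n].round(4))
ym=P["mL"]-P["mR"]; yb=P["bL"]-P["bR"]; print(np.linalg.norm(ym),np.linalg.norm(yb))
a=np.arctan2(*(ym+yb)[::-1])-np.pi/2
ex=np.array([np.cos(a),np.sin(a)]); ey=np.array([-ex[1],ex[0]])
mm=(P["mL"]+P["mR"])/2; mb=(P["bL"]+P["bR"])/2; print("depth",(mb-mm)@ex,(mb-mm)@ey)
c=(mm+mb)/2; print("yaw deg",np.degrees(a),"centre",c)
T=lambda p:np.array([(np.array(p)-c)@ex,(np.array(p)-c)@ey])
for n,p in dict(A=(.471,.0564),B=(.5152,-.0634),C=(.5401,-.2017),va=(.5096,-.0012),vb=(.5318,-.1263)).items(): print(n,T(p).round(4))
E
python3 w.py
```

```text
mL [0.5818 0.061 ]
mR [ 0.6197 -0.1699]
bL [0.6806 0.0761]
bR [ 0.7191 -0.1516]
0.23391704255305132 0.23091744910444123
depth 0.10052602264439756 0.00019910331182114733
yaw deg 9.461242034917246 centre [ 0.65030828 -0.04607646]
A [-0.16    0.1306]
B [-0.1361  0.0051]
C [-0.1343 -0.1354]
va [-0.1314  0.0674]
vb [-0.1301 -0.0597]
```

```bash
cat >> h.py <<'E'
from scipy.spatial.transform import Rotation as Ro
C0=np.array([.6503,-.0461]);YAW=np.radians(9.46)
M=np.array([[np.cos(YAW),-np.sin(YAW)],[np.sin(YAW),np.cos(YAW)]])
W=lambda p:C0+M@np.array(p)
T=lambda p:M.T@(np.array(p)-C0)
def to(xy,z,psi):
    "delta to world target, tool x opposite to push angle psi (deg, world)"
    from cell import robot
    s=robot.sense(); R=Ro.from_quat(s["tcp_rot"]); th=np.radians(psi+180)
    x=np.array([np.cos(th),np.sin(th),0]); zz=np.array([0,0,-1.]); y=np.cross(zz,x)
    G=Ro.from_matrix(np.stack([x,y,zz],1))
    dp=np.array([*xy,z])-s["tool_pos"]
    print("t",s["time"],"pos",s["tool_pos"].round(4),"tray",T(s["tool_pos"][:2]).round(4),"F",s["wrist_force"].round(1),"w",round(s["width"],3))
    print("shift now cm",(R.inv().apply(dp)*100).round(2),"after turn cm",(G.inv().apply(dp)*100).round(2),"turn",(R.inv()*G).as_rotvec().round(3))
E
cat > plan.py <<'E'
from h import *
caps=dict(A=((.471,.0564),(0,.065)),B=((.5152,-.0634),(.005,.003)),C=((.5401,-.2017),(-.005,-.05)))
def start(n,gap=.020):
    p=np.array(caps[n][0]); g=W(caps[n][1]); u=(g-p); L=np.linalg.norm(u); u/=L
    return p-u*(.0245+gap), np.degrees(np.arctan2(u[1],u[0])), L, g-u*.0245
if __name__=="__main__":
    import sys
    n=sys.argv[1]; z=float(sys.argv[2]); p,psi,L,e=start(n); print("start",p,"psi",psi,"pushlen",L+.02); to(p,z,psi)
    if len(sys.argv)>3: print("to end:"); to(e,z,psi)
E
python3 plan.py A 0.10
```

```text
start [0.42761004 0.06627731] psi -12.824294905372662 pushlen 0.19293035610231818
t 0.1 pos [0.2186 0.4769 0.2084] tray [-0.3399  0.5869] F [-0.2 -0.8 -0. ] w 1.003
shift now cm [-36.12 -28.6   10.87] after turn cm [-29.5  -35.4   10.84] turn [-0.001 -0.    -0.206]
```

Call:
drive_tool([
  [0, 0, 0, 0, 0, -0.103, 0],
  [0, 0, 0, 0, 0, -0.103, 0],
  [-3.5, -4.2, 0.5, 0, 0, 0, 0],
  [-3.5, -4.2, 0.5, 0, 0, 0, 0],
  [-3.5, -4.2, 0.5, 0, 0, 0, 0],
  [-3.5, -4.2, 0.5, 0, 0, 0, 0],
  [-3.5, -4.2, 0.5, 0, 0, 0, 0],
  [-3.5, -4.2, 0.5, 0, 0, 0, 0],
], grip_force=20)

```text
time: 0.9
tool_pos: [0.3564, 0.21, 0.1783]
tcp_rot: [0.101, 0.995, -0.001, -0.001]
wrist_force: [0.7, 0.6, -0.5]
width: 0.352
```

```bash
python3 plan.py A 0.10
```

```text
start [0.42761004 0.06627731] psi -12.824294905372662 pushlen 0.19293035610231818
t 0.9 pos [0.3564 0.21   0.1783] tray [-0.2478  0.3009] F [ 0.7  0.6 -0.5] w 0.352
shift now cm [ -9.89 -12.62   7.83] after turn cm [-10.14 -12.43   7.83] turn [-0.003 -0.002  0.021]
```

Call:
drive_tool([
  [-2.5, -3.1, 1.5, 0, 0, 0.021, 0],
  [-2.5, -3.1, 1.5, 0, 0, 0, 0],
  [-2.5, -3.1, 1.5, 0, 0, 0, 0],
  [-2.5, -3.1, 1.5, 0, 0, 0, 0],
  [0, 0, 0, 0, 0, 0, 0],
])

```text
time: 1.4
tool_pos: [0.4305, 0.0562, 0.1158]
tcp_rot: [0.115, 0.993, -0.001, -0.0]
wrist_force: [-0.8, 0.2, -0.3]
width: 0.005
```

```bash
python3 plan.py A 0.022
```

```text
start [0.42761004 0.06627731] psi -12.824294905372662 pushlen 0.19293035610231818
t 1.4 pos [0.4305 0.0562 0.1158] tray [-0.2    0.137] F [-0.8  0.2 -0.3] w 0.005
shift now cm [0.51 0.93 9.38] after turn cm [0.51 0.92 9.38] turn [-0.002 -0.001 -0.007]
```

Call:
drive_tool([
  [0.5, 0.9, 1, 0, 0, -0.007, 0],
  [0, 0, 2, 0, 0, 0, 0],
  [0, 0, 2, 0, 0, 0, 0],
  [0, 0, 0, 0, 0, 0, 0],
])

```text
time: 1.8
tool_pos: [0.4271, 0.066, 0.0642]
tcp_rot: [0.114, 0.993, -0.001, -0.001]
wrist_force: [-0.2, -0.2, -0.5]
width: 0.006
```

```bash
python3 plan.py A 0.022; python3 - <<'E'
from cell import cams
import cv2,numpy as np
d=cams.get_image("scene"); np.savez("s1.npz",**d)
g=cv2.resize(d["image"][130:290,200:370],None,fx=4,fy=4,interpolation=cv2.INTER_CUBIC);cv2.imwrite("pics/s1.png",g[:,:,::-1])
E
```

```text
start [0.42761004 0.06627731] psi -12.824294905372662 pushlen 0.19293035610231818
t 1.8 pos [0.4271 0.066  0.0642] tray [-0.2018  0.1472] F [-0.2 -0.2 -0.5] w 0.006
shift now cm [-0.06  0.05  4.22] after turn cm [-0.05  0.04  4.22] turn [-0.002 -0.002 -0.005]
```

View pics/s1.png

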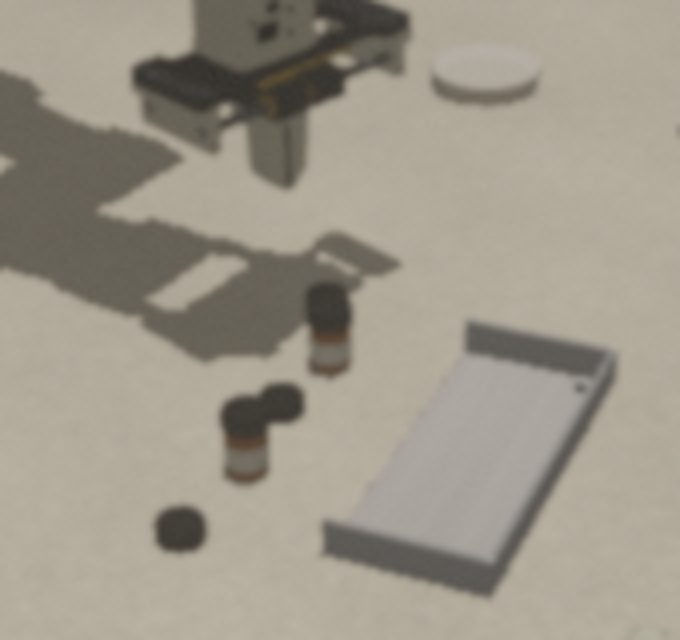

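```bash
python3 - <<'E'
from h import *
d=np.load("s1.npz")
from cell import robot
s=robot.sense();R=Ro.from_quat(s["tcp_rot"])
for v in [(0,0,.017),(-.0095,.019,.017),(-.0095,-.019,.017),(-.0375,.095,-.049),(-.0375,-.095,-.049),(.0375,.095,-.049),(.0375,-.095,-.049)]:
    p=s["tool_pos"]+R.apply(v); u=proj(d,p); print(v,p.round(3),(np.array([u[0]-200,u[1]-130])*4).round())
E
```

```text
(0, 0, 0.017) [0.428 0.066 0.048] [277. 224.]
(-0.0095, 0.019, 0.017) [0.441 0.082 0.048] [307. 219.]
(-0.0095, -0.019, 0.017) [0.433 0.045 0.048] [266. 238.]
(-0.0375, 0.095, -0.049) [0.486 0.15  0.114] [412. 112.]
(-0.0375, -0.095, -0.049) [ 0.443 -0.035  0.114] [203. 205.]
(0.0375, 0.095, -0.049) [0.413 0.167 0.114] [337.  80.]
(0.0375, -0.095, -0.049) [ 0.37  -0.018  0.114] [130. 167.]
```

```bash
python3 - <<'E'
from h import *
from cell import cams,robot
d=np.load("s1.npz"); f,cx,cy,R,t=cam(d)
def back(d,u,v):
    f,cx,cy,R,t=cam(d); z=float(d["range_z"][v,u]); return (R.T@(np.array([(u-cx)/f*z,(v-cy)/f*z,z])-t)).round(3)
print(robot.sense()["tool_pos"])
for u,v in [(266,165),(269,170),(270,174),(273,172),(245,155),(240,160),(298,145)]: print(u,v,d["range_z"][v,u],back(d,u,v))
print("bench",[back(d,u,v) for u,v in [(320,200),(260,280),(330,260),(245,262),(320,150),(500,150),(100,300),(320,148)]])
d=cams.get_image("top");np.savez("t1.npz",**d); s=robot.sense()
cv2.imwrite("pics/t1.png",cv2.resize(d["image"][150:290,180:380],None,fx=4,fy=4,interpolation=cv2.INTER_CUBIC)[:,:,::-1])
q=proj(d,s["tool_pos"]+[0,0,-.017]);print((q[0]-180)*4,(q[1]-150)*4)
E
```

```text
[0.42788794 0.06597244 0.06531599]
266 165 1.3338951 [0.428 0.053 0.119]
269 170 1.3381648 [0.437 0.055 0.105]
270 174 1.3476952 [0.437 0.059 0.092]
273 172 1.3496293 [0.441 0.067 0.095]
245 155 1.2466409 [ 0.424 -0.028  0.181]
240 160 1.2839229 [ 0.395 -0.015  0.154]
298 145 1.3519635 [0.477 0.14  0.156]
bench [array([0.548, 0.141, 0.002]), array([ 0.606, -0.231, -0.001]), array([ 0.716, -0.107,  0.019]), array([ 0.551, -0.212,  0.015]), array([0.396, 0.406, 0.015]), array([0.951, 0.362, 0.165]), array([ 0.353, -0.47 , -0.   ]), array([0.391, 0.416, 0.017])]
322.1061670953916 369.39045903485794
```

View pics/t1.png

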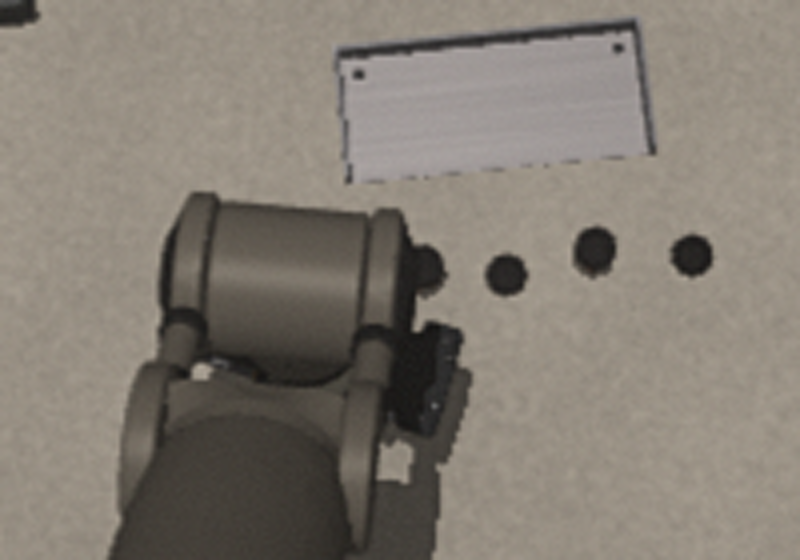

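```bash
python3 - <<'E'
from h import *
from cell import cams,robot
d=cams.get_image("scene");np.savez("s2.npz",**d);s=robot.sense();print(s["time"],s["tool_pos"])
g=cv2.resize(d["image"][130:290,200:370],None,fx=4,fy=4,interpolation=cv2.INTER_CUBIC);cv2.imwrite("pics/s2.png",g[:,:,::-1])
R0=Ro.from_quat(s["tcp_rot"]);f,cx,cy,R,t=cam(d)
for v in [(-.0095,0,.012),(-.0095,0,.0),(-.0095,.0,-.02)]:
    p=s["tool_pos"]+R0.apply(v); u,w=proj(d,p); z=d["range_z"][int(w+.5),int(u+.5)]
    print(p.round(3),(round(u),round(w)),(R.T@(np.array([(u-cx)/f*z,(w-cy)/f*z,z])-t)).round(3))
E
```

```text
1.95 [0.42928937 0.06580964 0.06658713]
[0.439 0.064 0.055] (272, 185) [ 0.378  0.148 -0.003]
[0.439 0.064 0.067] (272, 182) [0.368 0.163 0.001]
[0.438 0.064 0.087] (272, 175) [0.44  0.061 0.088]
```

View pics/s2.png

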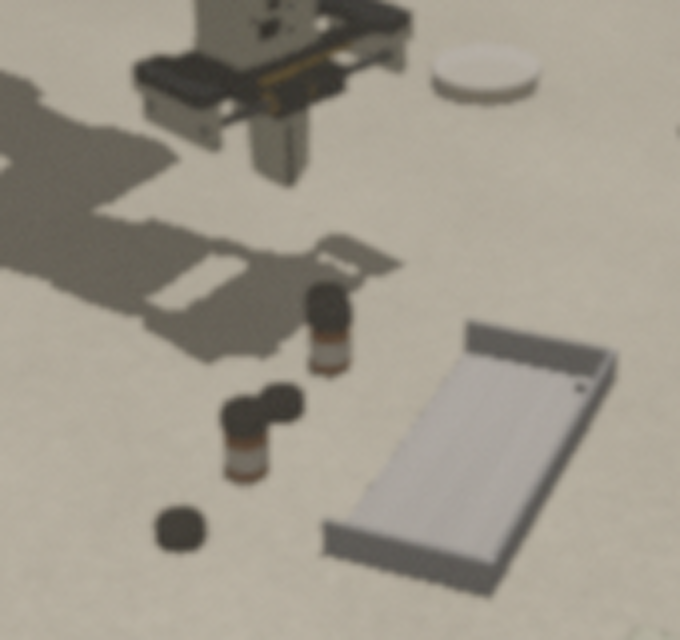

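```bash
python3 - <<'E'
from h import *
d=np.load("scene0.npz")
g=cv2.resize(d["image"][0:100,220:350],None,fx=6,fy=6,interpolation=cv2.INTER_CUBIC);cv2.imwrite("pics/s0z.png",g[:,:,::-1])
R0=Ro.from_quat([.2133,.977,-.0006,-.0002]);p0=np.array([.2186,.4769,.2084])
for v in [(0,.055,.017),(0,-.055,.017),(0,.055,-.01),(0,-.055,-.01)]:
    p=p0+R0.apply(v);u,w=proj(d,p);print(p.round(3),((u-220)*6,w*6))
E
```

```text
[0.242 0.527 0.191] (np.float64(477.4359126388398), np.float64(489.0735685094073))
[0.196 0.427 0.191] (np.float64(314.7057318771965), np.float64(523.9967475021552))
[0.242 0.527 0.218] (np.float64(477.3416959704582), np.float64(442.82704146796556))
[0.196 0.427 0.218] (np.float64(313.22764089842065), np.float64(476.7095218200878))
```

View pics/s0z.png

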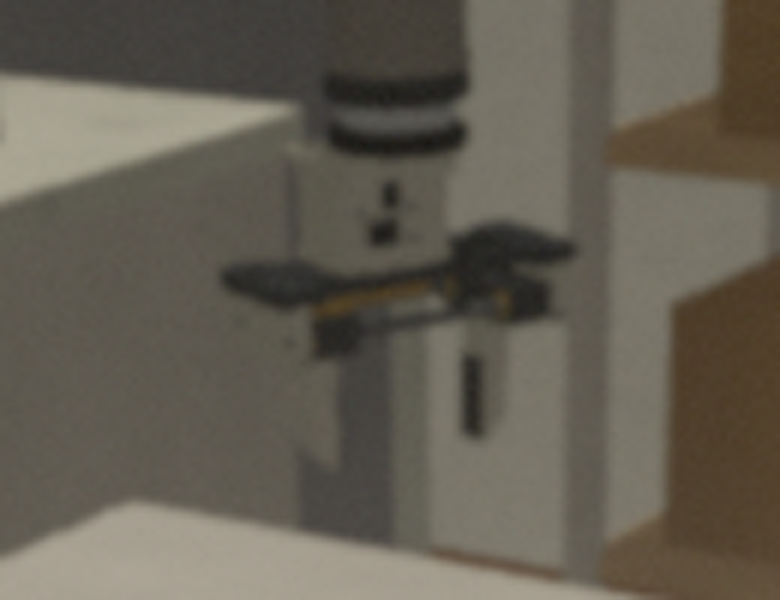

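The camera's depth puts the fingertips about 35 mm higher than the reported TCP implies; sideways they agree. I'll go down in stages, checking each one.

Call:
drive_tool([
  [0, 0, 1.5, 0, 0, 0, 0],
  [0, 0, 1.5, 0, 0, 0, 0],
  [0, 0, 1, 0, 0, 0, 0],
  [0, 0, 0, 0, 0, 0, 0],
])

```text
time: 2.35
tool_pos: [0.433, 0.0665, 0.0298]
tcp_rot: [0.113, 0.994, -0.0, 0.006]
wrist_force: [-0.2, 0.1, 0.1]
width: 0.003
```

```bash
cat > tip.py <<'E'
from h import *
from cell import cams,robot
import sys
d=cams.get_image("scene");s=robot.sense();print(s["time"],s["tool_pos"].round(4),s["wrist_force"].round(1))
R0=Ro.from_quat(s["tcp_rot"]);f,cx,cy,R,t=cam(d)
u0,w0=map(int,proj(d,s["tool_pos"]+R0.apply([-.0095,0,0])))
# deproject all pixels; keep those near tool axis in xy
v,u=np.mgrid[w0-40:w0+30,u0-40:u0+40]; z=d["range_z"][v,u]
P=np.stack([(u-cx)/f*z,(v-cy)/f*z,z],-1).reshape(-1,3); P=(P-t)@R
L=R0.inv().apply(P-s["tool_pos"])
k=(abs(L[:,0])<.014)&(abs(L[:,1])<.024)&(P[:,2]>.0)&(z.ravel()>0)
Q=P[k];print("n",k.sum(),"lowest z",np.sort(Q[:,2])[:12].round(3), "tool x range",np.percentile(L[k][:,0],[3,97]).round(3),"y",np.percentile(L[k][:,1],[3,97]).round(3))
g=cv2.resize(d["image"][130:290,200:370],None,fx=4,fy=4,interpolation=cv2.INTER_CUBIC);cv2.imwrite(sys.argv[1],g[:,:,::-1])
E
python3 tip.py pics/s3.png
```

```text
2.4 [0.4334 0.0665 0.0304] [-0.3  0.9  0.9]
n 228 lowest z [0.    0.    0.    0.    0.    0.    0.    0.    0.    0.    0.    0.001] tool x range [-0.014  0.009] y [-0.019  0.02 ]
```

View pics/s3.png

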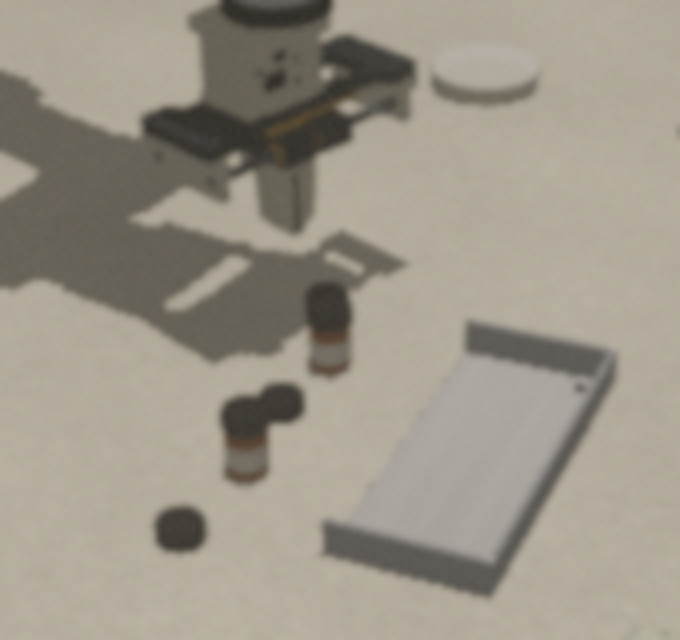

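```bash
python3 - <<'E'
from h import *
from cell import robot
s=robot.sense();print(s["joint_positions"].round(3),s["qd"].round(3),s["tau"].round(1),s["tcp_rot"].round(4),s["tool_pos"])
E
```

```text
[-0.022  0.433  1.989 -0.002  0.706 -1.364] [-0.001 -0.013 -0.008 -0.003  0.005 -0.   ] [ -0.  -37.6 -14.6  -0.   -0.    0. ] [ 0.1132  0.9935 -0.      0.0065] [0.43338678 0.06648791 0.03035514]
```

```bash
sed -i 's/(P\[:,2\]>.0)/(P[:,2]>float(sys.argv[2]))/' tip.py; python3 tip.py pics/s4.png 0.02; python3 plan.py A 0.022
```

```text
2.45 [0.4336 0.0665 0.0306] [-0.2 -0.  -0. ]
n 198 lowest z [0.047 0.049 0.049 0.052 0.052 0.053 0.053 0.053 0.054 0.054 0.054 0.055] tool x range [-0.014  0.006] y [-0.019  0.02 ]
start [0.42761004 0.06627731] psi -12.824294905372662 pushlen 0.19293035610231818
t 2.45 pos [0.4336 0.0665 0.0306] tray [-0.1952  0.1467] F [-0.2 -0.  -0. ] w 0.006
shift now cm [ 0.59 -0.15  0.85] after turn cm [ 0.58 -0.15  0.86] turn [ 0.001  0.014 -0.003]
```

Call:
drive_tool([
  [0.6, -0.1, 1, 0, 0.014, 0, 0],
  [0, 0, 1, 0, 0, 0, 0],
  [0, 0, 0.5, 0, 0, 0, 0],
  [0, 0, 0, 0, 0, 0, 0],
])

```text
time: 2.85
tool_pos: [0.4281, 0.0669, 0.0048]
tcp_rot: [0.113, 0.994, 0.001, 0.001]
wrist_force: [0.9, -1.0, 0.2]
width: 0.007
```

```bash
python3 tip.py pics/s5.png 0.008; python3 plan.py A -0.013
```

```text
2.9 [0.4282 0.0669 0.0051] [ 0.  -0.2  0.1]
n 181 lowest z [0.021 0.025 0.026 0.027 0.027 0.027 0.028 0.028 0.029 0.029 0.029 0.03 ] tool x range [-0.014  0.006] y [-0.018  0.019]
start [0.42761004 0.06627731] psi -12.824294905372662 pushlen 0.19293035610231818
t 2.9 pos [0.4282 0.0669 0.0051] tray [-0.2005  0.1479] F [ 0.  -0.2  0.1] w 0.005
shift now cm [ 0.05 -0.08  1.81] after turn cm [ 0.05 -0.07  1.81] turn [ 0.002  0.001 -0.003]
```

View pics/s5.png

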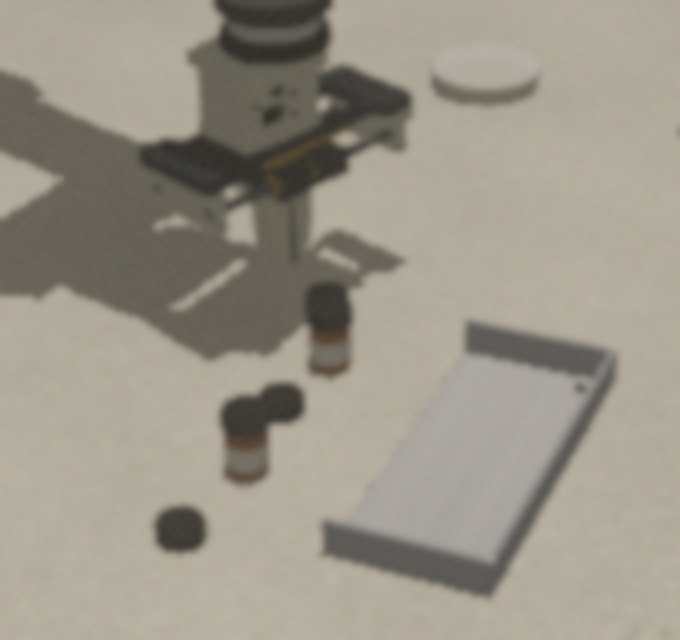

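Call:
drive_tool([
  [0, 0, 0.8, 0, 0, 0, 0],
  [0, 0, 0.7, 0, 0, 0, 0],
  [0, 0, 0, 0, 0, 0, 0],
])

```text
time: 3.2
tool_pos: [0.4286, 0.0669, -0.011]
tcp_rot: [0.113, 0.994, 0.001, 0.001]
wrist_force: [-0.3, 0.5, 0.6]
width: 0.006
```

```bash
python3 tip.py pics/s6.png 0.004; python3 plan.py A -0.013 e
```

```text
3.25 [ 0.4288  0.0669 -0.0107] [ 0.1  0.6 -0.4]
n 182 lowest z [0.008 0.009 0.009 0.01  0.012 0.012 0.012 0.013 0.013 0.014 0.014 0.014] tool x range [-0.014  0.006] y [-0.018  0.02 ]
start [0.42761004 0.06627731] psi -12.824294905372662 pushlen 0.19293035610231818
t 3.25 pos [ 0.4288  0.0669 -0.0107] tray [-0.1999  0.1479] F [ 0.1  0.6 -0.4] w 0.009
shift now cm [ 0.1  -0.09  0.23] after turn cm [ 0.1  -0.09  0.23] turn [ 0.002  0.002 -0.003]
to end:
t 3.25 pos [ 0.4288  0.0669 -0.0107] tray [-0.1999  0.1479] F [ 0.1  0.6 -0.4] w 0.009
shift now cm [-19.19  -0.03   0.27] after turn cm [-19.19  -0.09   0.23] turn [ 0.002  0.002 -0.003]
```

View pics/s6.png

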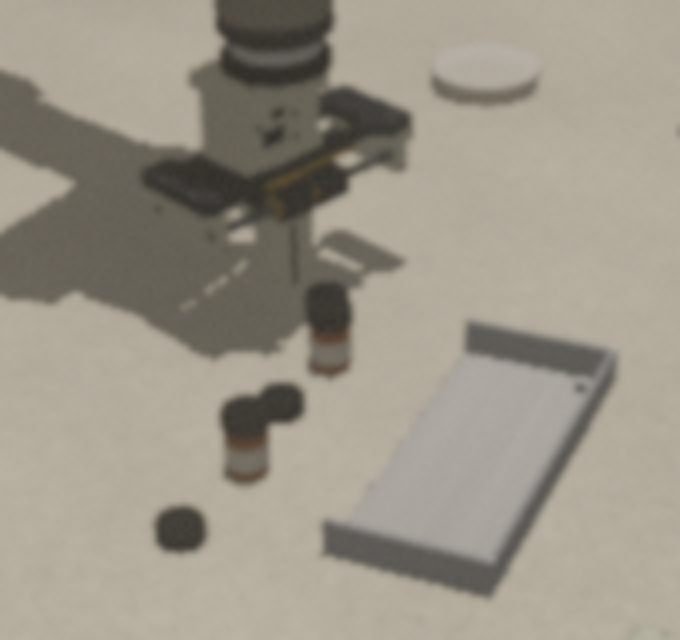

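Call:
drive_tool([
  [0, -0.05, 0.3, 0, 0, 0, 0],
  [-1, 0, 0, 0, 0, 0, 0],
  [-1, 0, 0, 0, 0, 0, 0],
  [-1, 0, 0, 0, 0, 0, 0],
  [-1, 0, 0, 0, 0, 0, 0],
  [-1, 0, 0, 0, 0, 0, 0],
  [0, 0, 0, 0, 0, 0, 0],
])

```text
time: 3.95
tool_pos: [0.4839, 0.0537, -0.0131]
tcp_rot: [0.113, 0.994, 0.001, 0.003]
wrist_force: [-0.1, 0.3, -0.3]
width: 0.003
```

```bash
python3 tip.py pics/s7.png 0.003; python3 plan.py A -0.013 e
```

```text
4.0 [ 0.4828  0.0539 -0.0132] [-0.4  0.3 -0.3]
n 135 lowest z [0.011 0.011 0.014 0.015 0.015 0.017 0.018 0.018 0.018 0.019 0.019 0.02 ] tool x range [-0.014  0.006] y [-0.018  0.021]
start [0.42761004 0.06627731] psi -12.824294905372662 pushlen 0.19293035610231818
t 4.0 pos [ 0.4828  0.0539 -0.0132] tray [-0.1487  0.1262] F [-0.4  0.3 -0.3] w 0.0
shift now cm [ 5.66 -0.04 -0.05] after turn cm [ 5.66 -0.02 -0.02] turn [ 0.003  0.004 -0.003]
to end:
t 4.0 pos [ 0.4828  0.0539 -0.0132] tray [-0.1487  0.1262] F [-0.4  0.3 -0.3] w 0.0
shift now cm [-13.63   0.02   0.03] after turn cm [-13.63  -0.02  -0.02] turn [ 0.003  0.004 -0.003]
```

View pics/s7.png

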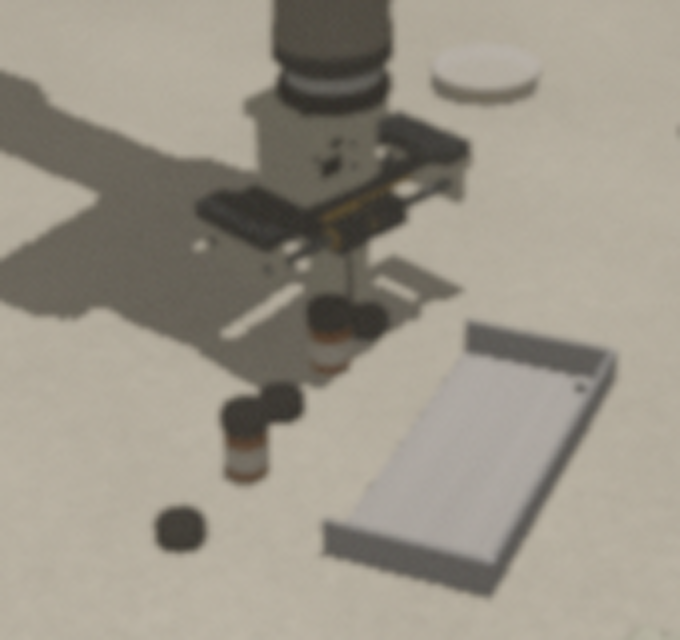

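Cap A is being pushed ahead of the fingers, at crop (370,320), clear of the vial.

Call:
drive_tool([
  [-1, 0, 0, 0, 0.004, 0, 0],
  [-1, 0, 0, 0, 0, 0, 0],
  [-1, 0, 0, 0, 0, 0, 0],
  [-1, 0, 0, 0, 0, 0, 0],
  [-1, 0, 0, 0, 0, 0, 0],
  [-1, 0, 0, 0, 0, 0, 0],
  [-0.5, 0, 0, 0, 0, 0, 0],
  [0, 0, 0, 0, 0, 0, 0],
])

```text
time: 4.8
tool_pos: [0.5487, 0.0385, -0.014]
tcp_rot: [0.113, 0.994, 0.001, -0.001]
wrist_force: [1.0, -0.7, -0.7]
width: 0.004
```

```bash
python3 tip.py pics/s8.png 0.003; python3 plan.py A -0.013 e
```

```text
4.85 [ 0.5482  0.0386 -0.014 ] [0.6 0.2 0.1]
n 163 lowest z [0.006 0.007 0.009 0.009 0.01  0.01  0.011 0.012 0.013 0.013 0.013 0.015] tool x range [-0.014  0.006] y [-0.018  0.018]
start [0.42761004 0.06627731] psi -12.824294905372662 pushlen 0.19293035610231818
t 4.85 pos [ 0.5482  0.0386 -0.014 ] tray [-0.0868  0.1003] F [0.6 0.2 0.1] w 0.006
shift now cm [12.37 -0.02 -0.06] after turn cm [12.37  0.02 -0.1 ] turn [ 0.002 -0.004 -0.003]
to end:
t 4.85 pos [ 0.5482  0.0386 -0.014 ] tray [-0.0868  0.1003] F [0.6 0.2 0.1] w 0.006
shift now cm [-6.92  0.04 -0.13] after turn cm [-6.92  0.02 -0.1 ] turn [ 0.002 -0.004 -0.003]
```

View pics/s8.png

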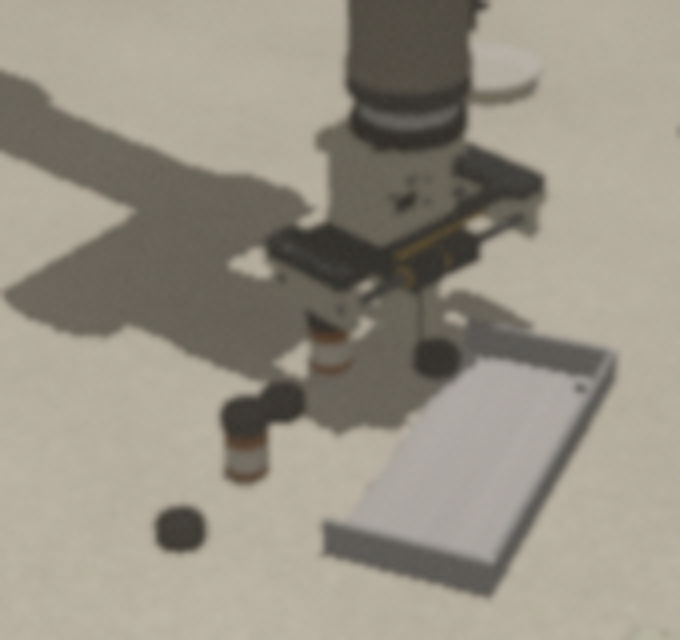

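Call:
drive_tool([
  [-1, 0, -0.1, 0, -0.004, 0, 0],
  [-1, 0, 0, 0, 0, 0, 0],
  [-1, 0, 0, 0, 0, 0, 0],
  [-1, 0, 0, 0, 0, 0, 0],
  [-1, 0, 0, 0, 0, 0, 0],
  [-0.7, 0, 0, 0, 0, 0, 0],
  [-0.3, 0, 0, 0, 0, 0, 0],
  [0, 0, 0, 0, 0, 0, 0],
])

```text
time: 5.65
tool_pos: [0.6113, 0.0241, -0.0129]
tcp_rot: [0.113, 0.994, 0.001, 0.0]
wrist_force: [0.4, 0.3, 1.0]
width: 0.005
```

```bash
python3 tip.py pics/s9.png 0.003; python3 plan.py A -0.013 e
```

```text
5.7 [ 0.611   0.0241 -0.013 ] [-0.5  0.5  0.9]
n 181 lowest z [0.003 0.003 0.011 0.011 0.011 0.013 0.013 0.013 0.014 0.014 0.015 0.015] tool x range [-0.014  0.006] y [-0.019  0.018]
start [0.42761004 0.06627731] psi -12.824294905372662 pushlen 0.19293035610231818
t 5.7 pos [ 0.611   0.0241 -0.013 ] tray [-0.0272  0.0757] F [-0.5  0.5  0.9] w 0.002
shift now cm [ 1.881e+01 -1.000e-02 -0.000e+00] after turn cm [18.81  0.04  0.  ] turn [ 0.002  0.    -0.003]
to end:
t 5.7 pos [ 0.611   0.0241 -0.013 ] tray [-0.0272  0.0757] F [-0.5  0.5  0.9] w 0.002
shift now cm [-0.48  0.04  0.  ] after turn cm [-0.48  0.04  0.  ] turn [ 0.002  0.    -0.003]
```

View pics/s9.png

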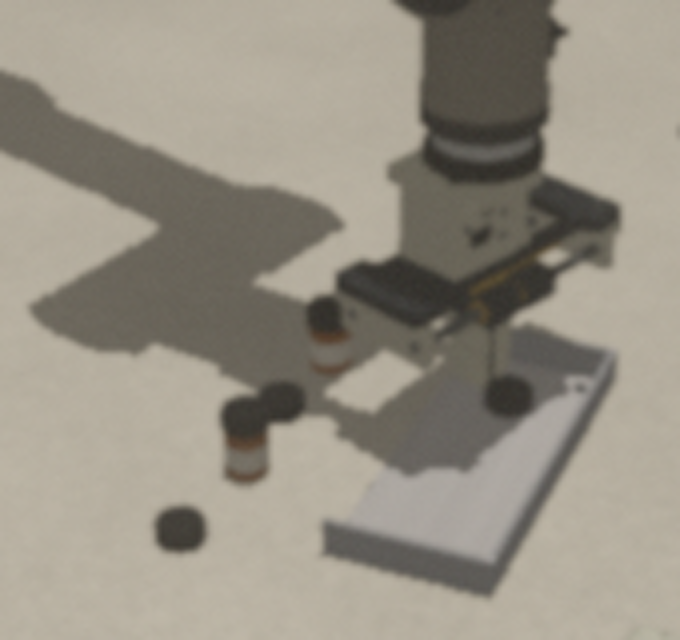

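Call:
drive_tool([
  [-0.5, 0, 0, 0, 0, 0, 0],
  [0, 0, 0, 0, 0, 0, 0],
  [1, 0, 0, 0, 0, 0, 0],
  [1, 0, -2, 0, 0, 0, 0],
  [1, 0, -3, 0, 0, 0, 0],
  [1, 0, -3, 0, 0, 0, 0],
  [0, 0, 0, 0, 0, 0, 0],
])

```text
time: 6.4
tool_pos: [0.5704, 0.0332, 0.0677]
tcp_rot: [0.113, 0.994, 0.001, -0.003]
wrist_force: [1.5, -0.6, -0.1]
width: 0.004
```

```bash
python3 plan.py B 0.06; python3 - <<'E'
from h import *
from cell import cams
d=cams.get_image("top"); print(ray(d,*o,.007).round(3)) if 0 else None
cv2.imwrite("pics/t2.png",cv2.resize(d["image"][140:280,220:390],None,fx=4,fy=4,interpolation=cv2.INTER_CUBIC)[:,:,::-1])
d=np.load("s1.npz"); print("A tray",T(ray(d,327,229,.007)[:2]).round(3))
E
```

```text
start [ 0.4711993  -0.07004745] psi 8.591055356062219 pushlen 0.16112235920976792
t 6.4 pos [0.5704 0.0332 0.0677] tray [-0.0657  0.0914] F [ 1.5 -0.6 -0.1] w 0.004
shift now cm [  7.35 -12.29   0.81] after turn cm [11.36 -8.73  0.77] turn [ 0.002 -0.006 -0.376]
A tray [0.    0.064]
```

View pics/t2.png

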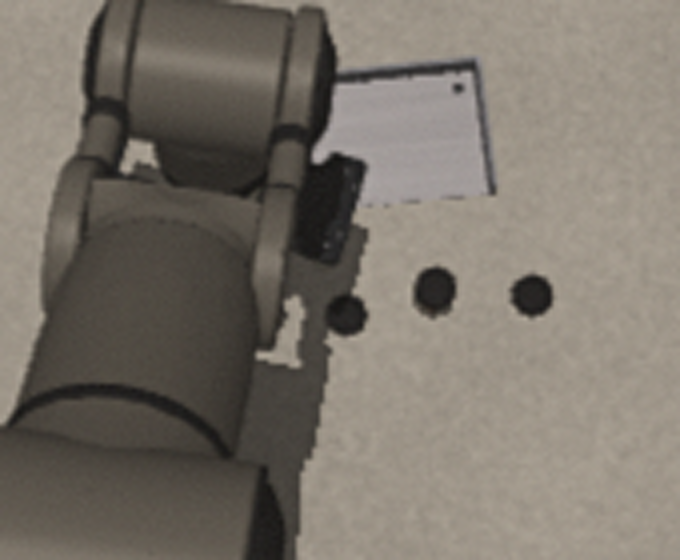

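Call:
drive_tool([
  [0, 0, 0, 0, 0, -0.125, 0],
  [0, 0, 0, 0, 0, -0.125, 0],
  [0, 0, 0, 0, -0.005, -0.115, 0],
  [2.8, -2.1, 0, 0, 0, 0, 0],
  [2.8, -2.1, 0, 0, 0, 0, 0],
  [2.8, -2.1, 0, 0, 0, 0, 0],
  [2, -1.6, 0, 0, 0, 0, 0],
  [0, 0, 0, 0, 0, 0, 0],
])

```text
time: 7.25
tool_pos: [0.4692, -0.0612, 0.057]
tcp_rot: [-0.079, 0.997, 0.004, -0.008]
wrist_force: [0.4, 1.1, 0.4]
width: 0.007
```

```bash
python3 plan.py B -0.013
```

```text
start [ 0.4711993  -0.07004745] psi 8.591055356062219 pushlen 0.16112235920976792
t 7.25 pos [ 0.4692 -0.0612  0.057 ] tray [-0.1811  0.0149] F [0.4 1.1 0.4] w 0.007
shift now cm [-0.16 -0.96  6.99] after turn cm [-0.06 -0.9   7.  ] turn [ 0.008 -0.015  0.008]
```

Call:
drive_tool([
  [-0.1, -0.9, 1.5, 0.008, -0.015, 0.008, 0],
  [0, 0, 2, 0, 0, 0, 0],
  [0, 0, 1.5, 0, 0, 0, 0],
  [0, 0, 0.8, 0, 0, 0, 0],
  [0, 0, 0, 0, 0, 0, 0],
])

```text
time: 7.75
tool_pos: [0.471, -0.0687, -0.0058]
tcp_rot: [-0.074, 0.997, 0.001, -0.001]
wrist_force: [0.5, 0.6, 0.1]
width: 0.005
```

```bash
python3 plan.py B -0.013 e;python3 tip.py pics/s10.png 0.003
```

```text
start [ 0.4711993  -0.07004745] psi 8.591055356062219 pushlen 0.16112235920976792
t 7.75 pos [ 0.471  -0.0687 -0.0058] tray [-0.1805  0.0072] F [0.5 0.6 0.1] w 0.005
shift now cm [ 0.   -0.14  0.72] after turn cm [ 0.   -0.14  0.72] turn [ 0.002 -0.002 -0.003]
to end:
t 7.75 pos [ 0.471  -0.0687 -0.0058] tray [-0.1805  0.0072] F [0.5 0.6 0.1] w 0.005
shift now cm [-16.11  -0.1    0.69] after turn cm [-16.11  -0.14   0.72] turn [ 0.002 -0.002 -0.003]
7.8 [ 0.4713 -0.0688 -0.0053] [ 0.2  0.3 -0.6]
n 129 lowest z [0.012 0.012 0.014 0.014 0.014 0.015 0.016 0.018 0.018 0.019 0.019 0.02 ] tool x range [-0.014 -0.002] y [-0.018  0.017]
```

View pics/s10.png

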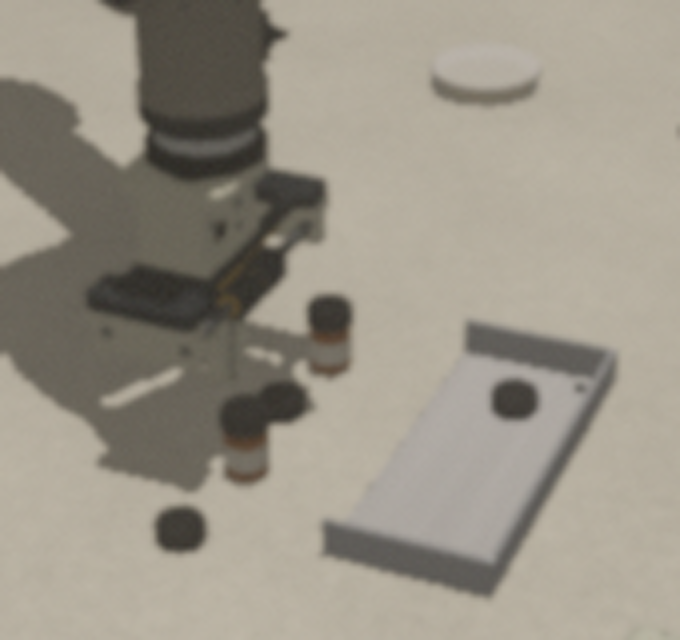

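Cap A lies well inside the tray at crop (514,400), and both vials are where they were. Next I push B.

Call:
drive_tool([
  [0, -0.1, 0.8, 0, 0, 0, 0],
  [-1, 0, 0, 0, 0, 0, 0],
  [-1, 0, 0, 0, 0, 0, 0],
  [-1, 0, 0, 0, 0, 0, 0],
  [-1, 0, 0, 0, 0, 0, 0],
  [-1, 0, 0, 0, 0, 0, 0],
  [0, 0, 0, 0, 0, 0, 0],
])

```text
time: 8.5
tool_pos: [0.5293, -0.0617, -0.0112]
tcp_rot: [-0.074, 0.997, -0.0, 0.003]
wrist_force: [-0.5, -0.7, -0.6]
width: 0.004
```

```bash
python3 plan.py B -0.013 e;python3 tip.py pics/s11.png 0.003
```

```text
start [ 0.4711993  -0.07004745] psi 8.591055356062219 pushlen 0.16112235920976792
t 8.5 pos [ 0.5293 -0.0617 -0.0112] tray [-0.1219  0.0045] F [-0.5 -0.7 -0.6] w 0.004
shift now cm [5.88 0.03 0.14] after turn cm [5.87 0.04 0.18] turn [-0.001  0.006 -0.002]
to end:
t 8.5 pos [ 0.5293 -0.0617 -0.0112] tray [-0.1219  0.0045] F [-0.5 -0.7 -0.6] w 0.004
shift now cm [-10.24   0.06   0.24] after turn cm [-10.24   0.04   0.18] turn [-0.001  0.006 -0.002]
8.55 [ 0.5284 -0.0617 -0.0114] [ 0.4 -0.9 -0.7]
n 72 lowest z [0.006 0.007 0.008 0.009 0.01  0.01  0.011 0.012 0.012 0.013 0.015 0.016] tool x range [-0.014  0.002] y [-0.018  0.019]
```

View pics/s11.png

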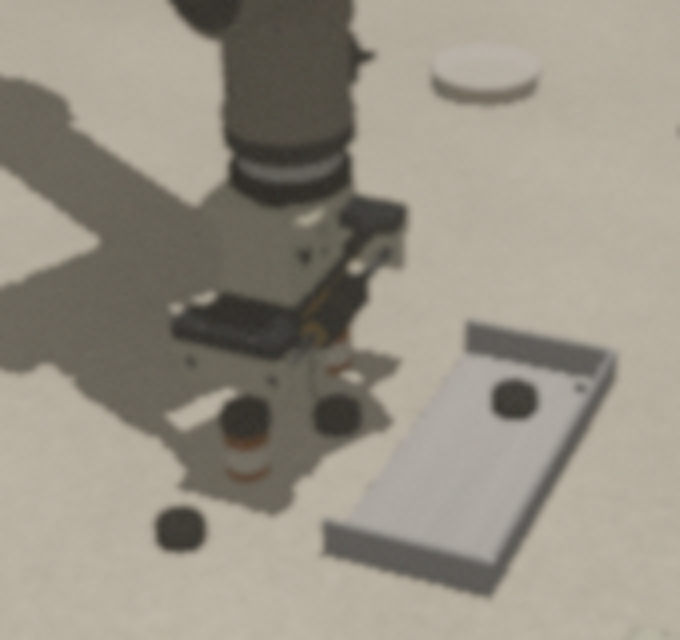

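Call:
drive_tool([
  [-1, 0, 0.2, 0, 0.006, 0, 0],
  [-1, 0, 0, 0, 0, 0, 0],
  [-1, 0, 0, 0, 0, 0, 0],
  [-1, 0, 0, 0, 0, 0, 0],
  [-1, 0, 0, 0, 0, 0, 0],
  [-1, 0, 0, 0, 0, 0, 0],
  [-0.5, 0, 0, 0, 0, 0, 0],
  [0, 0, 0, 0, 0, 0, 0],
])

```text
time: 9.35
tool_pos: [0.5957, -0.051, -0.0132]
tcp_rot: [-0.074, 0.997, -0.0, -0.001]
wrist_force: [0.4, 1.5, -0.2]
width: 0.006
```

```bash
python3 plan.py B -0.013 e;python3 tip.py pics/s12.png 0.003
```

```text
start [ 0.4711993  -0.07004745] psi 8.591055356062219 pushlen 0.16112235920976792
t 9.35 pos [ 0.5957 -0.051  -0.0132] tray [-0.0547  0.0041] F [ 0.4  1.5 -0.2] w 0.006
shift now cm [ 1.26e+01 -4.00e-02  1.00e-02] after turn cm [12.6  -0.02 -0.02] turn [-0.    -0.002 -0.001]
to end:
t 9.35 pos [ 0.5957 -0.051  -0.0132] tray [-0.0547  0.0041] F [ 0.4  1.5 -0.2] w 0.006
shift now cm [-3.52 -0.01 -0.02] after turn cm [-3.52 -0.02 -0.02] turn [-0.    -0.002 -0.001]
9.4 [ 0.5953 -0.0511 -0.0132] [ 0.1 -0.5  0. ]
n 59 lowest z [0.005 0.006 0.007 0.009 0.012 0.012 0.013 0.013 0.014 0.014 0.015 0.016] tool x range [-0.014 -0.001] y [-0.014  0.019]
```

View pics/s12.png

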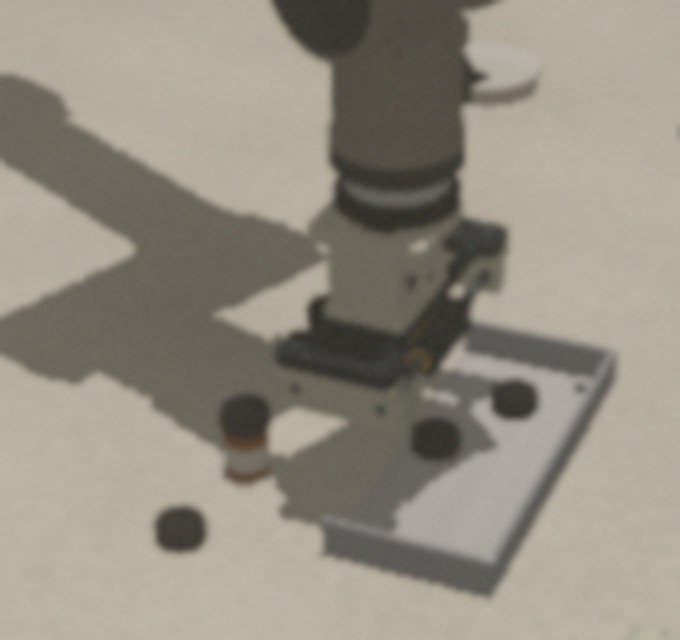

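Call:
drive_tool([
  [-1, 0, 0, 0, 0, 0, 0],
  [-1, 0, 0, 0, 0, 0, 0],
  [-1, 0, 0, 0, 0, 0, 0],
  [-0.7, 0, 0, 0, 0, 0, 0],
  [0, 0, 0, 0, 0, 0, 0],
  [1, 0, -0.5, 0, 0, 0, 0],
  [1, 0, -2.5, 0, 0, 0, 0],
  [0, 0, -4, 0, 0, 0, 0],
])

```text
time: 10.2
tool_pos: [0.6049, -0.0478, 0.0521]
tcp_rot: [-0.074, 0.997, 0.002, -0.01]
wrist_force: [1.5, -0.7, 0.2]
width: 0.005
```

Call:
drive_tool([
  [0, 0, -1.5, 0, 0, 0, 0],
  [0, 0, 0, 0, 0, 0, 0],
])

```text
time: 10.4
tool_pos: [0.6055, -0.0487, 0.0733]
tcp_rot: [-0.074, 0.997, 0.001, -0.006]
wrist_force: [0.2, 0.3, 0.1]
width: 0.005
```

```bash
python3 plan.py C 0.06 ;python3 tip.py pics/s13.png 0.003
```

```text
start [ 0.50750192 -0.23199216] psi 42.900142351250786 pushlen 0.17492090591551887
t 10.4 pos [ 0.6055 -0.0487  0.0733] tray [-0.0446  0.0048] F [0.2 0.3 0.1] w 0.005
shift now cm [ 12.38 -16.69   1.44] after turn cm [19.66 -6.76  1.33] turn [ 0.006 -0.012 -0.601]
10.45 [ 0.6054 -0.0486  0.0725] [0.6 0.7 0.3]
n 110 lowest z [0.004 0.09  0.091 0.091 0.093 0.093 0.094 0.094 0.095 0.095 0.097 0.097] tool x range [-0.014  0.005] y [-0.017  0.017]
```

View pics/s13.png

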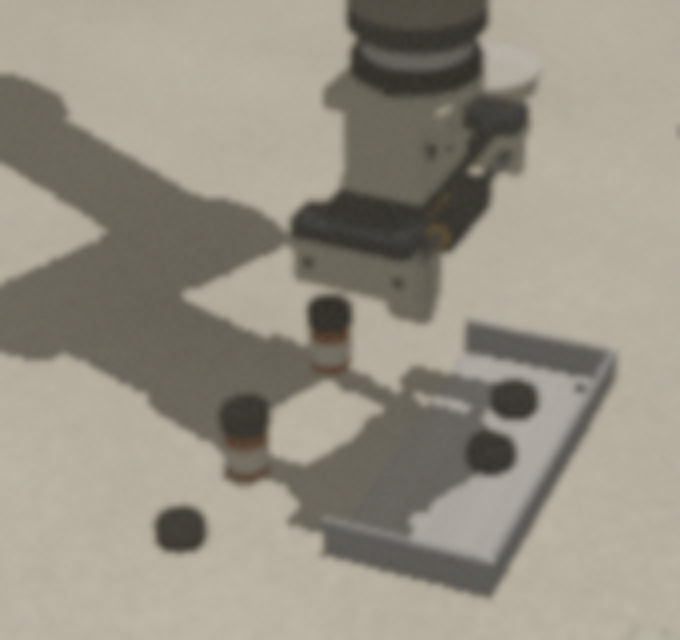

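Call:
drive_tool([
  [0, 0, 0, 0, 0, -0.12, 0],
  [0, 0, 0, 0, 0, -0.12, 0],
  [0, 0, 0, 0, 0, -0.12, 0],
  [0, 0, 0, 0, 0, -0.12, 0],
  [0, 0, 0, 0, -0.01, -0.115, 0],
  [3, -1, 0, 0, 0, 0, 0],
  [3, -1, 0, 0, 0, 0, 0],
  [3, -1, 0, 0, 0, 0, 0],
])

```text
time: 11.25
tool_pos: [0.5518, -0.1301, 0.0612]
tcp_rot: [-0.377, 0.926, 0.01, -0.008]
wrist_force: [-0.7, -0.2, -0.6]
width: 0.003
```

```bash
python3 plan.py C 0.06
```

```text
start [ 0.50750192 -0.23199216] psi 42.900142351250786 pushlen 0.17492090591551887
t 11.25 pos [ 0.5518 -0.1301  0.0612] tray [-0.111  -0.0667] F [-0.7 -0.2 -0.6] w 0.003
shift now cm [10.29 -4.19  0.09] after turn cm [10.18 -4.45  0.12] turn [ 0.025 -0.008  0.025]
```

Call:
drive_tool([
  [2.5, -1, -0.4, 0.025, -0.008, 0.02, 0],
  [2.5, -1, 0, 0, 0, 0, 0],
  [2.5, -1, 0, 0, 0, 0, 0],
  [1.5, -0.8, 0, 0, 0, 0, 0],
  [0, 0, 0, 0, 0, 0, 0],
])

```text
time: 11.75
tool_pos: [0.5027, -0.2236, 0.0581]
tcp_rot: [-0.366, 0.931, 0.004, -0.004]
wrist_force: [0.2, 0.0, 0.4]
width: 0.003
```

```bash
python3 plan.py C -0.013
```

```text
start [ 0.50750192 -0.23199216] psi 42.900142351250786 pushlen 0.17492090591551887
t 11.75 pos [ 0.5027 -0.2236  0.0581] tray [-0.1748 -0.1508] F [0.2 0.  0.4] w 0.003
shift now cm [ 0.19 -1.03  7.1 ] after turn cm [ 0.22 -0.94  7.11] turn [ 0.012 -0.005  0.   ]
```

Call:
drive_tool([
  [0.2, -0.9, 1, 0.012, -0.005, 0, 0],
  [0, 0, 2, 0, 0, 0, 0],
  [0, 0, 2, 0, 0, 0, 0],
  [0, 0, 0.8, 0, 0, 0, 0],
  [0, 0, 0, 0, 0, 0, 0],
])

```text
time: 12.25
tool_pos: [0.5048, -0.2275, -0.0054]
tcp_rot: [-0.366, 0.931, 0.003, -0.001]
wrist_force: [0.3, 0.0, 0.1]
width: 0.003
```

```bash
python3 plan.py C -0.013 e;python3 tip.py pics/s14.png 0.003
```

```text
start [ 0.50750192 -0.23199216] psi 42.900142351250786 pushlen 0.17492090591551887
t 12.25 pos [ 0.5048 -0.2275 -0.0054] tray [-0.1733 -0.155 ] F [0.3 0.  0.1] w 0.003
shift now cm [ 0.11 -0.52  0.76] after turn cm [ 0.11 -0.51  0.76] turn [ 0.006 -0.    -0.   ]
to end:
t 12.25 pos [ 0.5048 -0.2275 -0.0054] tray [-0.1733 -0.155 ] F [0.3 0.  0.1] w 0.003
shift now cm [-17.38  -0.51   0.75] after turn cm [-17.38  -0.51   0.76] turn [ 0.006 -0.    -0.   ]
12.3 [ 0.5051 -0.2276 -0.0048] [-0.1 -0.3 -1.1]
n 9 lowest z [0.01  0.015 0.015 0.015 0.016 0.017 0.018 0.021 0.021] tool x range [-0.012  0.007] y [-0.013 -0.002]
```

View pics/s14.png

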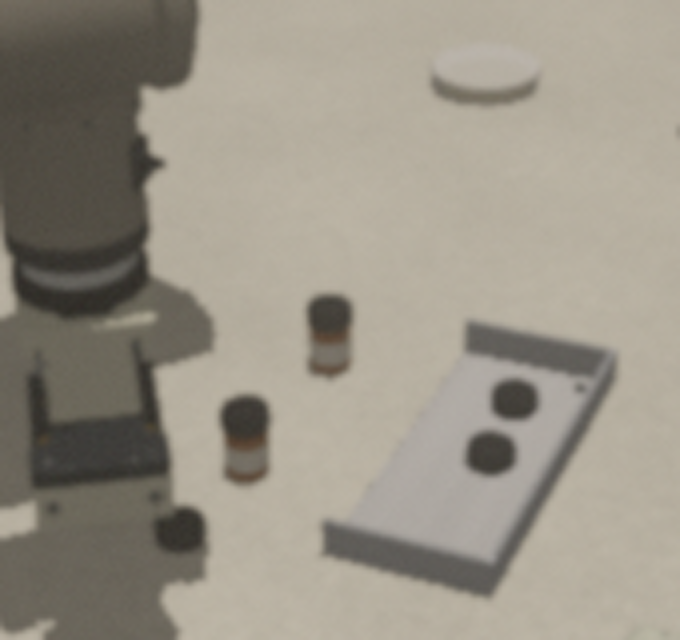

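Call:
drive_tool([
  [0, -0.5, 0.8, 0.006, 0, 0, 0],
  [0, 0, 0, 0, 0, 0, 0],
  [-1, 0, 0, 0, 0, 0, 0],
  [-1, 0, 0, 0, 0, 0, 0],
  [-1, 0, 0, 0, 0, 0, 0],
  [-1, 0, 0, 0, 0, 0, 0],
  [-1, 0, 0, 0, 0, 0, 0],
  [0, 0, 0, 0, 0, 0, 0],
])

```text
time: 13.1
tool_pos: [0.5514, -0.194, -0.0103]
tcp_rot: [-0.366, 0.931, -0.003, 0.002]
wrist_force: [-0.4, 0.7, 1.2]
width: 0.005
```

```bash
python3 plan.py C -0.013 e;python3 tip.py pics/s15.png 0.003
```

```text
start [ 0.50750192 -0.23199216] psi 42.900142351250786 pushlen 0.17492090591551887
t 13.1 pos [ 0.5514 -0.194  -0.0103] tray [-0.1219 -0.1297] F [-0.4  0.7  1.2] w 0.005
shift now cm [5.8  0.22 0.26] after turn cm [5.8  0.21 0.27] turn [-0.007  0.002  0.001]
to end:
t 13.1 pos [ 0.5514 -0.194  -0.0103] tray [-0.1219 -0.1297] F [-0.4  0.7  1.2] w 0.005
shift now cm [-11.69   0.19   0.29] after turn cm [-11.69   0.21   0.27] turn [-0.007  0.002  0.001]
13.15 [ 0.5509 -0.1943 -0.0104] [-0.6  0.6 -0.1]
n 14 lowest z [0.003 0.004 0.006 0.008 0.011 0.013 0.013 0.014 0.014 0.017 0.019 0.019] tool x range [-0.014  0.007] y [-0.021 -0.004]
```

View pics/s15.png

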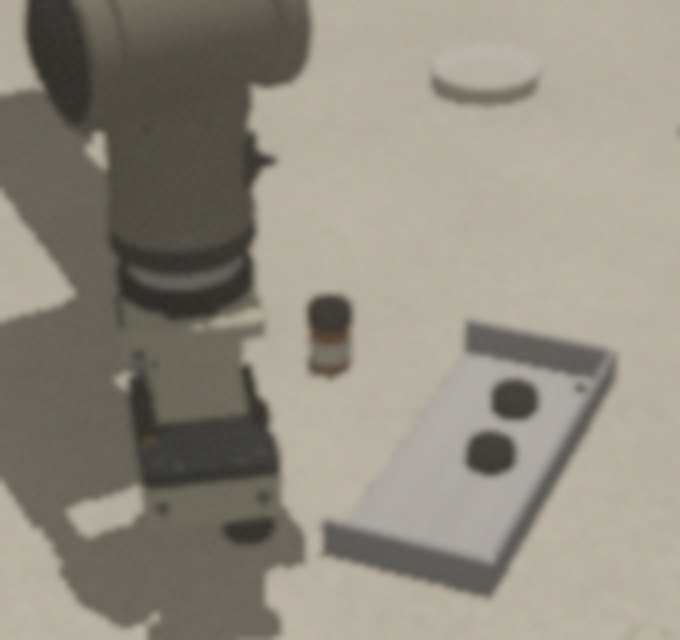

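```bash
cat > top.py <<'E'
from h import *
from cell import cams,robot
import sys
d=cams.get_image("top"); np.savez("t.npz",**d)
cv2.imwrite(sys.argv[1],cv2.resize(d["image"][140:280,220:390],None,fx=4,fy=4,interpolation=cv2.INTER_CUBIC)[:,:,::-1])
E
python3 top.py pics/t3.png
python3 -c "
from h import *
d=np.load('s1.npz'); q=proj(d,[*W((-.1015,-.1163)),.007]); print((q[0]-200)*4,(q[1]-130)*4)"
```

```text
241.0175774888421 518.0285984661609
```

View pics/t3.png

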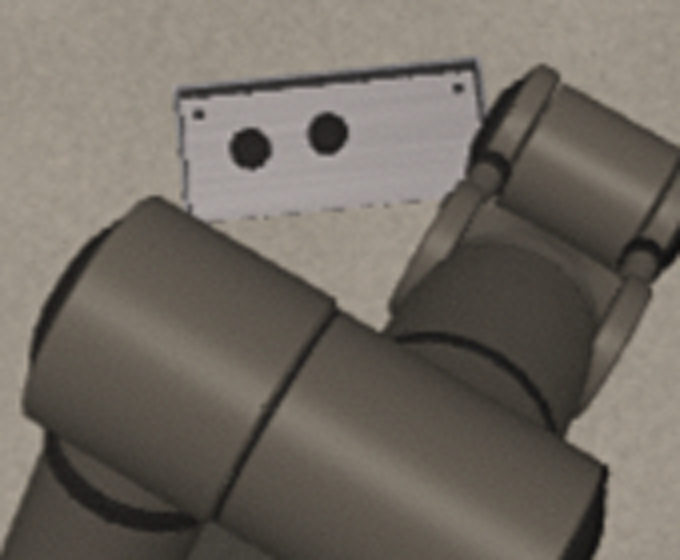

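Call:
drive_tool([
  [-1, 0.1, 0.25, -0.007, 0, 0, 0],
  [-1, 0.1, 0, 0, 0, 0, 0],
  [-1, 0, 0, 0, 0, 0, 0],
  [-1, 0, 0, 0, 0, 0, 0],
  [-0.5, 0, 0, 0, 0, 0, 0],
  [0, 0, 0, 0, 0, 0, 0],
])

```text
time: 13.8
tool_pos: [0.5844, -0.1603, -0.0133]
tcp_rot: [-0.365, 0.931, 0.001, 0.0]
wrist_force: [0.4, -1.2, 1.1]
width: 0.006
```

```bash
python3 plan.py C -0.013 e;python3 tip.py pics/s16.png 0.003
```

```text
start [ 0.50750192 -0.23199216] psi 42.900142351250786 pushlen 0.17492090591551887
t 13.8 pos [ 0.5844 -0.1603 -0.0133] tray [-0.0838 -0.1018] F [ 0.4 -1.2  1.1] w 0.006
shift now cm [10.51 -0.03 -0.05] after turn cm [10.51 -0.02 -0.03] turn [ 0.002  0.001 -0.   ]
to end:
t 13.8 pos [ 0.5844 -0.1603 -0.0133] tray [-0.0838 -0.1018] F [ 0.4 -1.2  1.1] w 0.006
shift now cm [-6.98 -0.02 -0.03] after turn cm [-6.98 -0.02 -0.03] turn [ 0.002  0.001 -0.   ]
13.85 [ 0.5841 -0.1604 -0.0134] [-0.1 -0.7 -0.7]
n 6 lowest z [0.003 0.006 0.007 0.007 0.011 0.011] tool x range [-0.012  0.007] y [-0.011 -0.003]
```

View pics/s16.png

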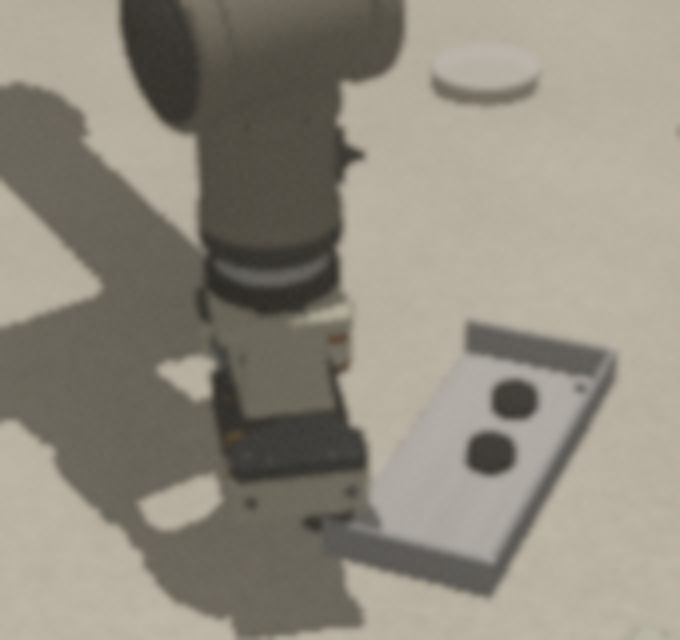

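```bash
python3 -c "
from h import *
d=np.load('s1.npz')
for p in [(-.0634,-.0885,.007),(-.0634,-.0885,0),(-.0634,-.1035,0),(-.0784,-.0885,0),(-.0740,-.099,0)]:
  q=proj(d,[*W(p[:2]),p[2]]); print(p,(q[0]-200)*4,(q[1]-130)*4)"
```

```text
(-0.0634, -0.0885, 0.007) 319.5005374952334 506.5734629657177
(-0.0634, -0.0885, 0) 319.7825668423475 516.0094434957502
(-0.0634, -0.1035, 0) 309.28185537609033 530.4302003062276
(-0.0784, -0.0885, 0) 296.87317371604536 510.109240799434
(-0.074, -0.099, 0) 296.15446179083074 521.8365494376276
```

```bash
python3 top.py pics/t4.png; python3 -c "
import cv2,numpy as np
from h import *
from cell import cams
d=cams.get_image('scene');cv2.imwrite('pics/s17.png',cv2.resize(d['image'][235:285,240:320],None,fx=9,fy=9,interpolation=cv2.INTER_CUBIC)[:,:,::-1])"
```

```text
(no output)
```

View pics/s17.png

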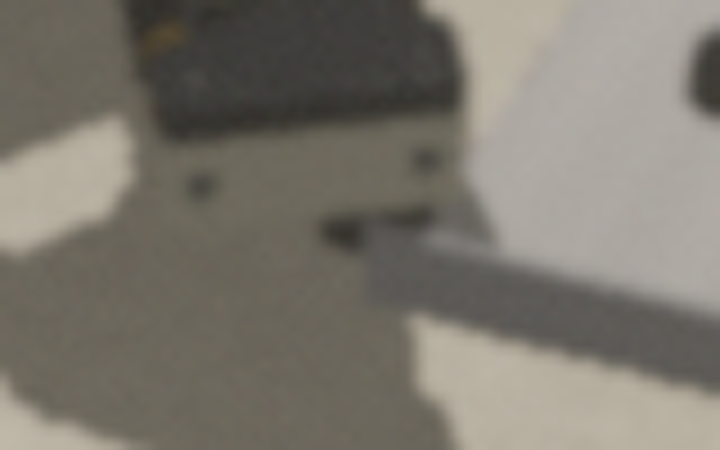

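View pics/t4.png

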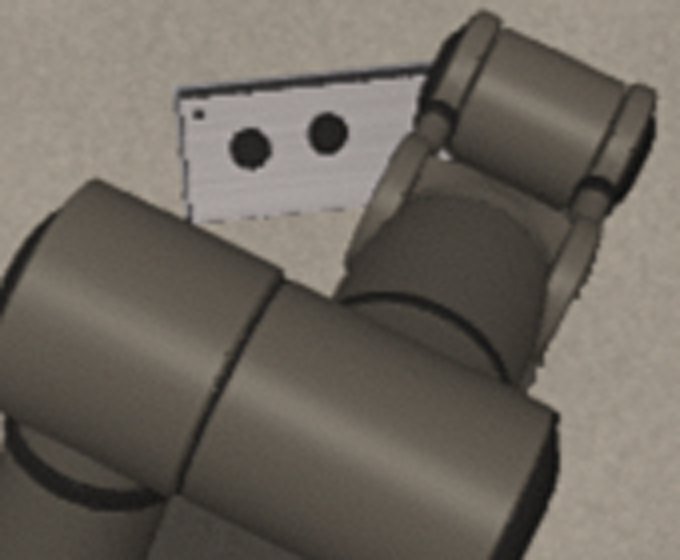

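Cap C shows at crop (302–353, up to 530), just ahead of the fingers and clear of the wall end, about where I expected.

Call:
drive_tool([
  [-0.8, 0, 0, 0, 0, 0, 0],
  [-0.8, 0, 0, 0, 0, 0, 0],
  [-0.8, 0, 0, 0, 0, 0, 0],
  [0, 0, 0, 0, 0, 0, 0],
])

```text
time: 14.35
tool_pos: [0.6023, -0.144, -0.0132]
tcp_rot: [-0.364, 0.931, 0.001, 0.0]
wrist_force: [0.4, -0.3, -0.3]
width: 0.004
```

```bash
python3 plan.py C -0.013 e;python3 tip.py pics/s18.png 0.003
```

```text
start [ 0.50750192 -0.23199216] psi 42.900142351250786 pushlen 0.17492090591551887
t 14.35 pos [ 0.6023 -0.144  -0.0132] tray [-0.0634 -0.0887] F [ 0.4 -0.3 -0.3] w 0.004
shift now cm [12.93 -0.03 -0.03] after turn cm [ 1.293e+01  1.000e-02 -2.000e-02] turn [ 0.002  0.001 -0.003]
to end:
t 14.35 pos [ 0.6023 -0.144  -0.0132] tray [-0.0634 -0.0887] F [ 0.4 -0.3 -0.3] w 0.004
shift now cm [-4.56  0.02 -0.02] after turn cm [-4.56  0.01 -0.02] turn [ 0.002  0.001 -0.003]
14.4 [ 0.6019 -0.1443 -0.0133] [-0.   0.1 -0.4]
n 7 lowest z [0.003 0.005 0.005 0.006 0.007 0.012 0.014] tool x range [-0.012  0.007] y [-0.018 -0.005]
```

View pics/s18.png

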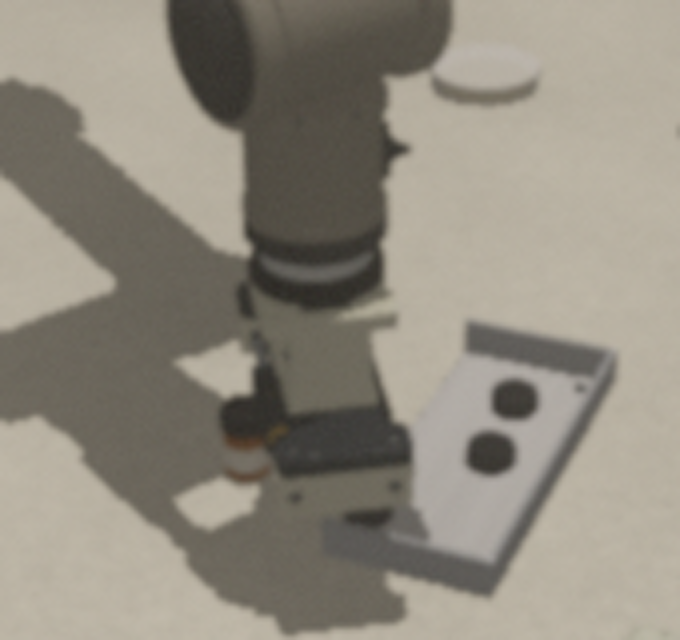

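Call:
drive_tool([
  [-0.9, 0, 0, 0, 0, 0, 0],
  [-0.9, 0, 0, 0, 0, 0, 0],
  [-0.9, 0, 0, 0, 0, 0, 0],
  [-0.9, 0, 0, 0, 0, 0, 0],
  [-0.5, 0, 0, 0, 0, 0, 0],
  [0, 0, 0, 0, 0, 0, 0],
])

```text
time: 15.0
tool_pos: [0.6349, -0.1136, -0.0134]
tcp_rot: [-0.364, 0.931, 0.001, -0.0]
wrist_force: [0.4, -0.1, -0.3]
width: 0.003
```

```bash
python3 plan.py C -0.013 e;python3 tip.py pics/s19.png 0.003
```

```text
start [ 0.50750192 -0.23199216] psi 42.900142351250786 pushlen 0.17492090591551887
t 15.0 pos [ 0.6349 -0.1136 -0.0134] tray [-0.0263 -0.064 ] F [ 0.4 -0.1 -0.3] w 0.003
shift now cm [17.39 -0.05 -0.05] after turn cm [ 1.739e+01 -1.000e-02 -4.000e-02] turn [ 0.003  0.001 -0.003]
to end:
t 15.0 pos [ 0.6349 -0.1136 -0.0134] tray [-0.0263 -0.064 ] F [ 0.4 -0.1 -0.3] w 0.003
shift now cm [-0.1  -0.01 -0.04] after turn cm [-0.1  -0.01 -0.04] turn [ 0.003  0.001 -0.003]
15.05 [ 0.6346 -0.1138 -0.0134] [ 0.7  0.  -0.3]
n 12 lowest z [0.003 0.003 0.003 0.003 0.004 0.004 0.005 0.006 0.006 0.009 0.009 0.011] tool x range [-0.013  0.011] y [-0.023 -0.004]
```

View pics/s19.png

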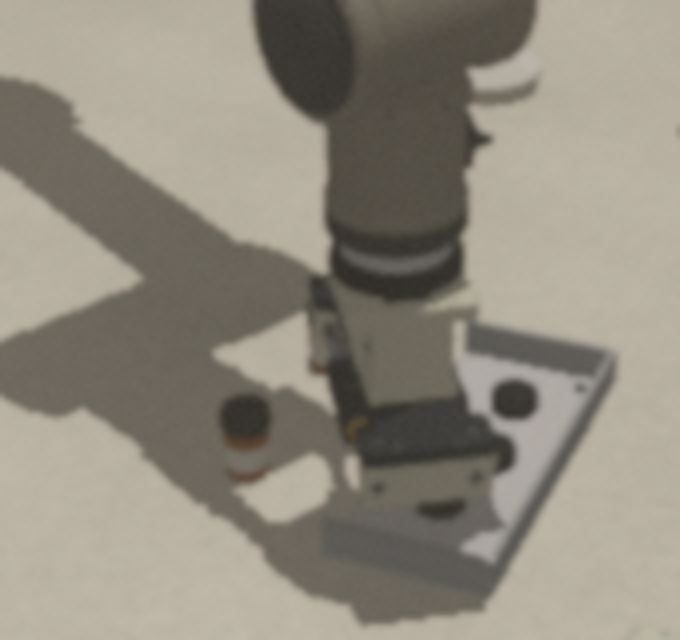

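Call:
drive_tool([
  [1, 0, 0, 0, 0, 0, 0],
  [1, 0, -1, 0, 0, 0, 0],
  [0, 0, -3, 0, 0, 0, 0],
  [0, 0, -4, 0, 0, 0, 0],
  [0, 0, -4, 0, 0, 0, 0],
  [1, 0, -4, 0, 0, 0, 0],
  [2, 0, -2, 0, 0, 0, 0],
  [0, 0, 0, 0, 0, 0, 0],
])

```text
time: 15.85
tool_pos: [0.5902, -0.1553, 0.1762]
tcp_rot: [-0.362, 0.932, 0.002, -0.002]
wrist_force: [0.3, -0.6, 0.0]
width: 0.004
```

Call:
drive_tool([
  [4, 0, 0, 0, 0, 0, 0],
  [4, 0, 0, 0, 0, 0, 0],
  [4, 0, 0, 0, 0, 0, 0],
  [4, 0, 0, 0, 0, 0, 0],
  [0, 0, 0, 0, 0, 0, 0],
  [0, 0, 0, 0, 0, 0, 0],
])

```text
time: 16.45
tool_pos: [0.4648, -0.2663, 0.1744]
tcp_rot: [-0.36, 0.933, 0.003, -0.002]
wrist_force: [-0.1, 0.0, 0.4]
width: 0.005
```

```bash
python3 tip.py pics/s20.png 0.003; python3 top.py pics/t5.png; python3 - <<'E'
from h import *
d=np.load("t.npz")
for c,st in blobs(d,(262,155,345,245)): print(c.round(1),st[4],"tray",T(ray(d,*c,.014)[:2]).round(4),"z47",ray(d,*c,.047)[:2].round(4))
E
```

```text
16.5 [ 0.4649 -0.2662  0.1743] [-0.6 -0.4 -0.8]
n 91 lowest z [0.191 0.191 0.192 0.193 0.193 0.193 0.194 0.195 0.197 0.197 0.197 0.197] tool x range [-0.013  0.008] y [-0.02  -0.003]
[329.3 156.6] 21 tray [ 0.05   -0.0863] z47 [ 0.7029 -0.1206]
[293.4 160.1] 34 tray [0.0494 0.025 ] z47 [ 0.6845 -0.0134]
[301.7 173. ] 64 tray [0.0059 0.0041] z47 [ 0.646  -0.0406]
[319.1 175.1] 65 tray [-0.006  -0.0484] z47 [ 0.6429 -0.0931]
[282.1 176.7] 64 tray [0.0002 0.0649] z47 [0.6307 0.0171]
[328.4 212.1] 82 tray [-0.1235 -0.0635] z47 [ 0.5321 -0.1265]
[285.3 216.7] 79 tray [-0.1249  0.0671] z47 [ 0.5097 -0.0008]
```

View pics/s20.png

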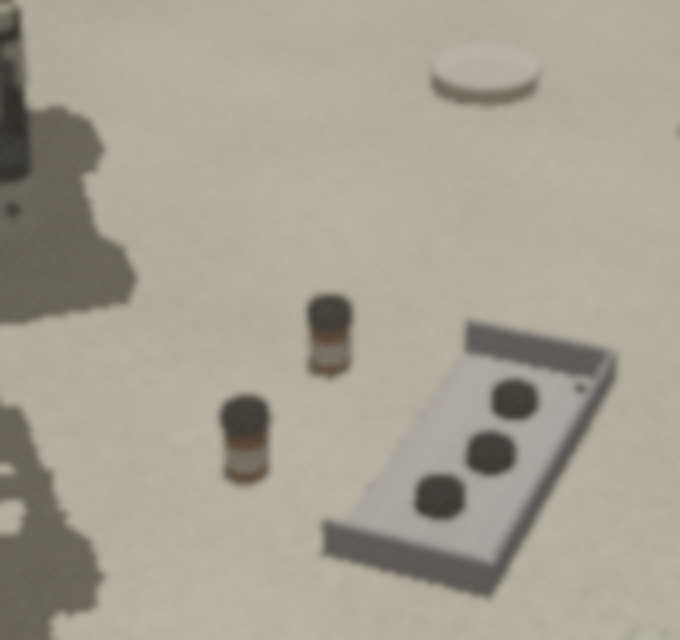

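View pics/t5.png

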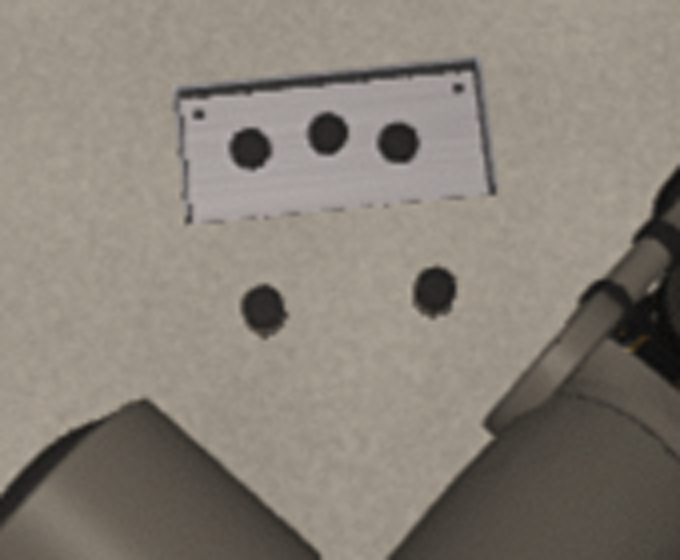

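All three caps lie flat in the tray at tray (0.000,0.065), (0.006,0.004) and (-0.006,-0.048). Both vials are within 1 mm of where they started, and the arm is clear. I'm handing the job in.

```bash
python3 -c "
from cell import robot
print(robot.finish_job())"
```

```text
the job is handed in; nothing more can be done
None
```

All three caps are in the tray, lying flat. I swept them in one at a time along the bench with the closed fingers, and handed the job in at about 16.5 s, well under the 53 s limit.

- **Caps:** the last top view puts them at tray (x, y) = (0, 65), (6, 4) and (−6, −48) mm. Each is at least 30 mm inside the mouth and every wall.
- **Vials and other things:** the last look puts both vials within about 1 mm of where they started, still upright. The petri dish looked unmoved. I did not measure the beaker, jar or wash bottle again, but the arm's path stayed well away from them.
- **Forces:** readings taken between moves stayed near noise, about 2 N at most.

**One disagreement:** the fingertips did not match the interface text. The scene camera's depth showed them about 18 mm behind (above) the reported TCP, where the text says 17 mm ahead. I followed the camera and came down in steps with force checks, so the sweeps ran with the reported TCP height near −13 mm and the tips about 4–6 mm above the bench. The tray measured about 2% small in the top view, within the corner-picking error.

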